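Level the glass shelf with a rail level

TASK

The little steel glass shelf leans down at its knob end: hook the spirit level over the shelf's front rail on the left of the thick collar, slide it along until its end meets the collar (no more than a few millimetres of gap), and let go of it. Then turn the round knob of the levelling foot until the bubble rests between its two lines, with the level hanging where it is. Last, press straight down on top of the level with a light, steady push (about a kilo) and finish the program while still pressing it onto the rail, bubble still between the lines; leave everything else where it stands.

Things in the scene. Friction and masses are not known exactly. Their poses are not given: they have to be found in the camera images.
- level: Loose aluminium spirit level, 250 g: upright inverted channel 140 mm long (y), 78 tall (z), ends alike, standing at the front left. Origin: centre of underside. From z 44 to 78 mm a block 23 wide in x, to grip. Below, two cheeks with a 15 mm gap between (23 outside); the lowest 14 mm flare to a 29 mm gap, 36 outside. The gap's ceiling, z = 44 mm, rests on the rail.
- level_top (a point): Centre of the level's top, 78 mm above its origin: place to press. Along the top runs a dark slot with the white bubble (11 mm long) and two white lines 9.5 mm either side of the middle.
- bubble (a joint): Bubble position along the level's y from the slot's middle, in m, stops at +-0.031. It goes to the higher end, 5.5 mm for each 0.01 rad of tilt, and takes about 1.5 s to settle. Between the lines means within 0.004 of 0.
- shelf: Steel wire shelf, 340 mm long (its y) and 120 deep (x), deck 60 mm above the worktop, front to -x. Origin: on the pivot at its left (+y) end, 60 mm above the worktop. Above its front edge a round rail, 12 mm thick, 310 long, along y at x = 0, z = 70 mm. The shelf turns only about the pivot (the x axis); at the start its right (-y) end is 0.0175 to 0.05 rad low.
- mark (a point): Left (+y) face of the thick steel collar (25 mm across, 12 wide) fixed on the rail, on the rail's axis; axes as shelf. A level whose end touches the collar has its origin 70 mm from here along +y and 38 mm below; there are 234 mm of free rail to the left of this face.
- rail_left (a point): Left (+y) end of the rail, on its axis, at the front upright (its top is 6 mm above the axis).
- rail_right (a point): Right (-y) end of the rail, on its axis, at the other upright.
- knob_grip (a point): On the upright axis of the levelling foot's black ribbed round knob, 178 mm above the worktop: 40 mm across, sides from 166 to 188 mm, top at 191; past the shelf's right end. It keeps its height. Clockwise from above raises the shelf's right end, 0.025 rad per rad of turn (bubble 13.75 mm per rad). Stays where left (0.25 N m); 0.7 to 2.0 rad are needed, there is no stop at level.
- mug: Bystander, dark mug, 73x105x92 mm; origin at the centre of its underside. Not to be moved.
- cup: Bystander, white teacup, 71x97x58 mm; origin at the centre of its underside. Not to be moved.
- saucer: Bystander, white saucer, 149x150x17 mm; origin at the centre of its underside. Not to be moved.
- tumbler: Bystander, clear glass tumbler, 62x62x98 mm; origin at the centre of its underside. Not to be moved.
- timer: Bystander, round kitchen timer, 68x68x64 mm; origin at the centre of its underside. Not to be moved.
- shaker: Bystander, salt shaker, 44x44x90 mm; origin at the centre of its underside. Not to be moved.

How it is judged:
By the outcome, as a careful person would: the job done as asked, in the order asked, and still so for the second after the job is handed in, while the arm keeps its last pose, push and grip.
It also fails if it takes over 72 s, if anything falls off the work surface, if the arm or the gripper's body presses on something with over 40 N, if the wrist force passes 120 N, or if a joint passes its speed limit or range.

ROBOT

A 6-joint arm with a two-finger parallel gripper is mounted at the origin on a cart in front of the work surface, level with it; the furniture and walls round the work are solid. World frame = base frame: x ahead of the robot, y to its left, z up, the work surface at z = 0. Lengths are in mm, angles in rad, forces in N, time in s.
With the tool pointing down it reaches from about 300 to 775 mm from the base axis. Payload 14.6 kg.
Tool frame: the origin (TCP) lies at the very end of the fingers, on their centre line; the grasp point (between the pads) lies 19 mm behind it; z points along the fingers, y is the line along which they close (so a half turn about z gives the same grasp; the last joint's range is limited). The gripper opens to 94 mm and grips with 3 to 60 N. Pads are 16 mm wide; open, the fingers measure 119 mm over their backs; the gripper's body (75 mm by 177 mm) begins 78 mm behind the grasp point.
Start: joints at [-1.398, 0.3, 1.521, -0, 1.321, -0.067], TCP at [130.623, -534.254, 205.446] pointing down, gripper open.
Joint ranges: [-3.03, 3.03], [-0.79, 2.21], [0.23, 2.52], [-1.04, 4.18], [0, 3.07], [-2.55, 2.55]. Speed limits (rad/s): [2.22, 2.22, 2.57, 3.14, 3.14, 3.14].

INTERFACE

Orientations are given as [roll, pitch, yaw] about the fixed x, y, z axes, in that order (R = Rz(yaw) Ry(pitch) Rx(roll)).
In Python, from cell import manip, optics gives the robot as it stands.
- The arm moves only by the shell command python3 -m crank 'ROWS' [FORCE]. ROWS is JSON, a list of rows, each a list of 7 numbers: the opening in per cent of the stroke, from 0 (shut) to 100 (fully open), then the shift along the tool's x, y, z in mm, then the turn, a rotation vector about the tool's x, y, z in rad. A call has 1 to 10 rows; each row is the pose to reach, as a shift and turn from the pose commanded when the call began, along the tool's axes at that moment; what a row does not reach only later rows make up. A row lasts 1/10 s, in which the tool goes at most 50 mm and 8.59 degrees, less where a joint would pass 70% of its speed; a pose out of reach is approached as far as the arm can. A call with a gripper value outside its range is refused whole. The fingers move at their own pace and stop on an object; FORCE is the grip in N (left out, the last holds). Time passes only in rows, so rows that repeat a pose let the fingers close. It gives the time, the measured TCP pose, the force, the opening and the grip force at its end, in the units of the state.
- manip.read_state(): the state, without advancing time (a new reading comes with each control period).
- optics.camera(name): name is "scene" or "top"; returns (picture, depth): 400x640x3 uint8, red, green, blue; 400x640 float32, mm along the optical axis (not along the pixel's ray), 0 where there is no reading.
- optics.calibration(name): a dict with "camera_matrix" (3x3 intrinsics, pixels), "R" (3x3) and "t" (3): a world point X has camera coordinates R X + t. Camera axes: x right, y down, z forward; pixel columns grow to the right and rows downward; lengths in mm; the calibration is good to about 2 mm. A picture is of the moment at which its call begins. calibration takes no time and is no camera call.
- manip.sign_off(): hands the job in; it is judged then, once.
The state is a dict: "clock": time; "joints": joint angles; "qd": joint speeds; "effort": joint torques, N m; "eef_pos": TCP position; "eef_rot": TCP orientation; "wrist_force": force on the tool from outside, world axes, zero at the start; "moment": the same for the moment, N m; "finger_gap": finger opening in mm; "finger_force": force on a finger pad.
Only numpy, scipy, OpenCV 4.12 (cv2) and the standard library are available. Lean on these libraries where they do the work, as an engineer would, in place of code of your own. Each camera call takes 0.05 s, during which the arm holds its last target. There are 200 camera calls.

## Working session

There is one attempt and no reset: what is moved stays moved. The work goes in short steps, Python scripts to look and compute and a shell command to move; the robot and the scene stay as the last step left them, time stands still between calls to the robot, and variables do not carry over. Pictures are saved under pics/ and viewed, at most 13 in all, crops included, and the job is handed in when it is done.

```bash
ls; mkdir -p pics; python3 - <<'E'
from cell import manip, optics
import cv2,numpy as np
s=manip.read_state();print({k:np.round(v,3).tolist() for k,v in s.items()})
for n in("scene","top"):
    p,d=optics.camera(n);np.savez(f"pics/{n}0.npz",p=p,d=d);cv2.imwrite(f"pics/{n}0.png",p[:,:,::-1]);c=optics.calibration(n);print(n,c)
E
```

```text
pics
{'clock': 0.0, 'joints': [-1.398, 0.3, 1.522, 0.0, 1.321, -0.067], 'qd': [0.001, 0.0, -0.0, -0.0, 0.002, -0.002], 'effort': [0.001, -53.181, -35.274, 0.071, 0.024, -0.0], 'eef_pos': [130.587, -534.021, 204.907], 'eef_rot': [-3.14, -0.0, 0.24], 'wrist_force': [0.298, 0.268, 0.823], 'moment': [-0.019, 0.009, 0.024], 'finger_force': 0.0, 'finger_gap': 93.628}
scene {'camera_matrix': array([[452.72593464,   0.        , 319.33839311],
       [  0.        , 452.72593464, 197.60440733],
       [  0.        ,   0.        ,   1.        ]]), 'R': array([[ 0.68348493, -0.72995503, -0.00374253],
       [-0.49550637, -0.46018462, -0.73668416],
       [ 0.53602405,  0.50536697, -0.67622662]]), 't': array([-373.43143743,  329.17396122, 1407.24359324])}
top {'camera_matrix': array([[506.31141903,   0.        , 320.13412088],
       [  0.        , 506.31141903, 207.04827754],
       [  0.        ,   0.        ,   1.        ]]), 'R': array([[ 0.32544757, -0.94552358, -0.00830917],
       [-0.88158817, -0.30024036, -0.3642225 ],
       [ 0.34188622,  0.1258606 , -0.93127489]]), 't': array([-192.03508324,  501.91477789, 1519.52345351])}
```

View pics/scene0.png

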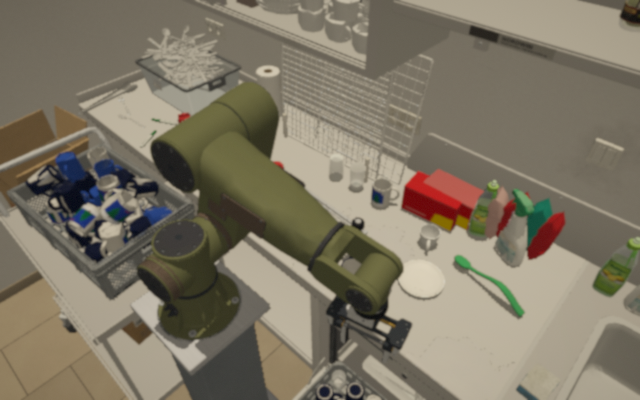

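View pics/top0.png

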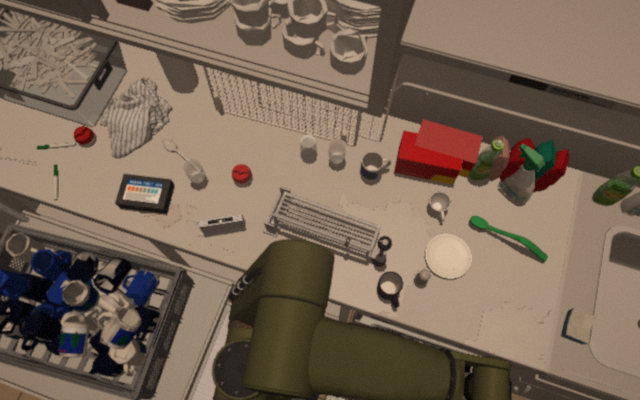

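The top view shows the level near (221,223), the shelf from (270,205) to (385,255) with its front rail below, and the knob near (383,243). The scene view has the arm covering the shelf. I'll enlarge the top view and deproject it.

```bash
cat > h.py <<'E'
import numpy as np,cv2
from cell import manip,optics
C={n:optics.calibration(n) for n in("scene","top")}
def world(n,u,v,z):  # pixel depth z -> world
    c=C[n];k=c["camera_matrix"];r=np.array([(u-k[0,2])/k[0,0]*z,(v-k[1,2])/k[1,1]*z,z])
    return c["R"].T@(r-c["t"])
def onplane(n,u,v,h): # pixel ray at world height h
    c=C[n];k=c["camera_matrix"];r=c["R"].T@np.array([(u-k[0,2])/k[0,0],(v-k[1,2])/k[1,1],1]);o=-c["R"].T@c["t"]
    return o+r*(h-o[2])/r[2]
def cloud(n,d):
    c=C[n];k=c["camera_matrix"];v,u=np.indices(d.shape)
    P=np.stack([(u-k[0,2])/k[0,0]*d,(v-k[1,2])/k[1,1]*d,d],-1)
    W=(P-c["t"])@c["R"];W[d==0]=np.nan;return W
def proj(n,X):
    c=C[n];q=c["camera_matrix"]@(c["R"]@np.array(X,float)+c["t"]);return q[:2]/q[2]
def crop(p,x0,y0,x1,y1,s,f):
    cv2.imwrite(f,cv2.resize(p[y0:y1,x0:x1,::-1],None,fx=s,fy=s,interpolation=cv2.INTER_CUBIC))
E
python3 - <<'E'
from h import *
a=np.load("pics/top0.npz");p,d=a["p"],a["d"]
crop(p,185,170,445,320,3,"pics/topc.png")
W=cloud("top",d)
# level top patch
sub=W[205:245,190:255].reshape(-1,3);q=sub[(sub[:,2]>70)&(sub[:,2]<90)]
print(len(q),cv2.minAreaRect(q[:,:2].astype(np.float32)),q.mean(0))
k=W[230:270,365:400].reshape(-1,3);k=k[(k[:,2]>170)&(k[:,2]<205)];print("knob",len(k),k.min(0),k.max(0),k.mean(0))
for nm,(u0,u1,v0,v1) in dict(shelf=(262,392,180,265)).items():
    s=W[v0:v1,u0:u1].reshape(-1,3)
    print(np.histogram(s[:,2][~np.isnan(s[:,2])],bins=np.arange(-10,220,10)))
E
```

```text
259 ((395.8407897949219, 269.3715515136719), (27.67517852783203, 139.88583374023438), 27.98558807373047) [395.75751544 268.96527684  77.01961593]
knob 167 [ 436.62208122 -265.94393466  172.51193232] [ 478.3487992  -225.55815319  200.12932136] [ 454.96300977 -245.42882798  189.32995634]
(array([2875, 3627,  148,   15,   18,  228, 1196,  684,   37,   10,    8,
         11,   31,  247,  152,    0,    0,    3,   15,   61,   90,    1]), array([-10,   0,  10,  20,  30,  40,  50,  60,  70,  80,  90, 100, 110,
       120, 130, 140, 150, 160, 170, 180, 190, 200, 210]))
```

View pics/topc.png

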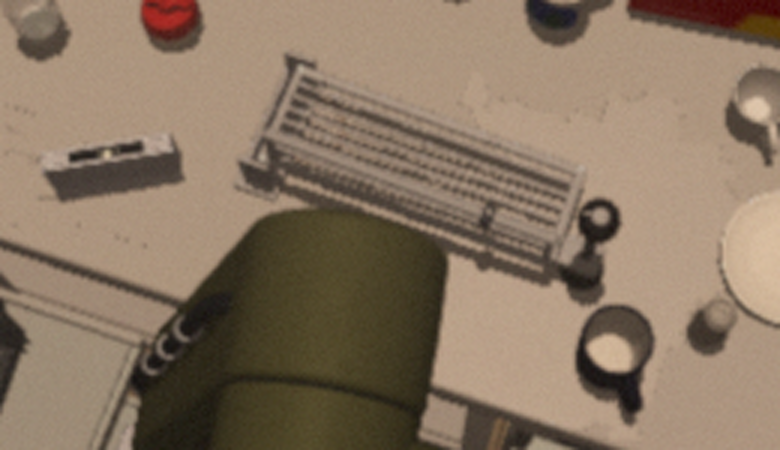

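```bash
python3 - <<'E'
from h import *
a=np.load("pics/top0.npz");p,d=a["p"],a["d"];W=cloud("top",d)
m=np.zeros(d.shape,bool);m[180:265,262:392]=1
r=m&(W[...,2]>112)&(W[...,2]<150)
q=W[r];
f=cv2.fitLine(q[:,:].astype(np.float32),cv2.DIST_HUBER,0,.01,.01).ravel();print("line",f,"slope z",f[2]/np.hypot(f[0],f[1]))
dr=f[:3]*np.sign(f[1]);t=(q-f[3:])@dr;res=(q-f[3:])-np.outer(t,dr)
print(t.min(),t.max(),np.abs(res).max(0));i0,i1=t.argmin(),t.argmax();print(q[i0],q[i1])
n=np.array([dr[1],-dr[0],0])
for lo in np.arange(t.min(),t.max(),10):
    s=(t>=lo)&(t<lo+10)
    print(round(lo),s.sum(),np.round([q[s,2].max(),np.ptp(res[s]@n)],1) if s.any() else'')
print("pixel collar on plane",onplane("top",347.7,241.7,135), "left", onplane("top",274,217,137),"right",onplane("top",369.5,253,130))
lv=m*0;u=W[205:245,190:255].reshape(-1,3);u=u[(u[:,2]>70)&(u[:,2]<90)]
e=cv2.fitLine(u[:,:2].astype(np.float32),cv2.DIST_L2,0,.01,.01).ravel();print("level",e,np.arctan2(e[1],e[0]))
print('yaw rail',np.arctan2(-dr[0],dr[1]))
# bystanders heights near
k=W[225:310,355:445].reshape(-1,3);print(np.nanmax(k,0))
E
```

```text
line [ 2.7996715e-02  9.9905813e-01  3.3151332e-02  4.4734634e+02
 -5.6677250e+01  1.2808348e+02] slope z 0.033169564
-189.40886805671565 161.82850280512517 [11.71747904  0.63447618 16.6443787 ]
[ 452.1926401  -246.19579117  121.91451341] [452.2915378  104.83247524 138.11173724]
-189 2 [121.9   0.7]
-179 0 
-169 0 
-159 10 [126.4  11.5]
-149 12 [127.9  12.1]
-139 14 [127.5  12.1]
-129 13 [130.   11.6]
-119 13 [127.4  11.8]
-109 13 [127.1  11.4]
-99 13 [132.7  10.3]
-89 25 [136.4  21.4]
-79 17 [133.4  20.5]
-69 12 [128.2  10.5]
-59 13 [133.8  11.4]
-49 13 [131.   13.9]
-39 12 [131.5  11.2]
-29 13 [129.9  11.5]
-19 13 [133.3  12.6]
-9 12 [130.4  11.5]
1 12 [132.6   9.8]
11 14 [135.8  14.7]
21 13 [134.8  13.1]
31 12 [134.8  10.2]
41 13 [133.8   9.6]
51 12 [133.8  12. ]
61 12 [136.9  10.8]
71 13 [134.9   9.9]
81 12 [136.7  10.8]
91 14 [138.3   8.7]
101 11 [137.3  10.1]
111 13 [136.2  10.8]
121 13 [138.5  11.1]
131 12 [136.8  10.8]
141 13 [138.8  13.5]
151 14 [137.6  13.7]
161 4 [138.1   9.4]
pixel collar on plane [ 442.61501707 -139.89478537  135.        ] left [444.43493291  98.64795324 137.        ] right [ 431.54228224 -212.37013725  130.        ]
level [  0.4772196   -0.87878406 395.7575     268.96527   ] -1.0733082
yaw rail -0.028015777
[ 643.49636741 -137.67366188  200.12932136]
```

The enlarged crop shows:
- the level's top slot near (107,152)
- the rail running from about (270,143) to (560,258)
- the collar at (488,215)
- the knob at (600,220)
- the mug at (615,345)

The measured rail yaw is about -0.028 with a slope of 0.033. The level is centred at (396,269) with a yaw of 0.4975.

```bash
cat >> h.py <<'E'
from scipy.spatial.transform import Rotation as Ro
def rel(p0,e0,p,e):
    A=Ro.from_euler("xyz",e0);B=Ro.from_euler("xyz",e)
    return np.round(A.inv().apply(np.array(p,float)-p0),1),np.round((A.inv()*B).as_rotvec(),3)
def to(*T):
    "print rows' shift and turn for each target (x,y,z,roll,pitch,yaw) from the present pose"
    s=manip.read_state()
    for t in T: print(*rel(s["eef_pos"],s["eef_rot"],t[:3],t[3:]))
E
python3 -c "
from h import *
P=np.pi
to((400,-300,290,P,0,.9),(450,0,290,P,0,1.6),(396,269,180,P,0,2.068))"
```

```text
[ 317.3 -163.4  -84.9] [-0.001 -0.    -0.66 ]
[ 437.1 -443.   -84.6] [-1.00e-03 -1.00e-03 -1.36e+00]
[ 448.5 -717.    25.7] [-1.000e-03 -1.000e-03 -1.828e+00]
```

```bash
python3 -m crank '[[70,100,-40,-85,0,0,-0.15],[70,317,-163,-85,0,0,-0.66],[70,317,-163,-85,0,0,-0.66],[70,317,-163,-85,0,0,-0.66],[70,317,-163,-85,0,0,-0.66],[70,317,-163,-85,0,0,-0.66],[70,317,-163,-85,0,0,-0.66],[70,317,-163,-85,0,0,-0.66],[70,437,-443,-85,0,0,-1.36],[70,437,-443,-85,0,0,-1.36]]'
python3 -c "
from h import *
P=np.pi
to((450,0,290,P,0,1.6),(396,269,180,P,0,2.068))"
```

```text
clock: 1.1
eef_pos: [416.4, -200.5, 289.9]
eef_rot: [-3.141, -0.0, 1.205]
wrist_force: [1.3, 0.4, -0.0]
finger_gap: 65.6
finger_force: 0.0
[199.3 -40.3  -0. ] [-0.001 -0.    -0.395]
[ 431.1 -186.9  110.2] [-0.001 -0.001 -0.863]
```

```bash
python3 -m crank '[[70,199,-40,0,0,0,-0.4],[70,199,-40,0,0,0,-0.4],[70,199,-40,0,0,0,-0.4],[70,199,-40,0,0,0,-0.4],[70,431,-187,110,0,0,-0.863],[70,431,-187,110,0,0,-0.863],[70,431,-187,110,0,0,-0.863],[70,431,-187,110,0,0,-0.863],[70,431,-187,110,0,0,-0.863],[70,431,-187,110,0,0,-0.863]]'
python3 - <<'E'
from h import *
P=np.pi
p,d=optics.camera("top");crop(p,100,130,420,330,2.5,"pics/a1.png")
to((396,269,180,P,0,2.068),(396,269,100,P,0,2.068),(396,269,46,P,0,2.068))
print(np.round(manip.read_state()["eef_pos"],1))
E
```

```text
clock: 2.1
eef_pos: [397.3, 269.3, 179.6]
eef_rot: [-3.141, 0.0, 2.063]
wrist_force: [0.7, -0.9, 0.0]
finger_gap: 66.0
finger_force: 0.0
[-4.2 -1.3 -3.3] [-0.004 -0.001 -0.003]
[-4.3 -1.  76.7] [-0.004 -0.001 -0.003]
[ -4.4  -0.8 130.7] [-0.004 -0.001 -0.003]
[395.2 273.3 176.7]
```

View pics/a1.png

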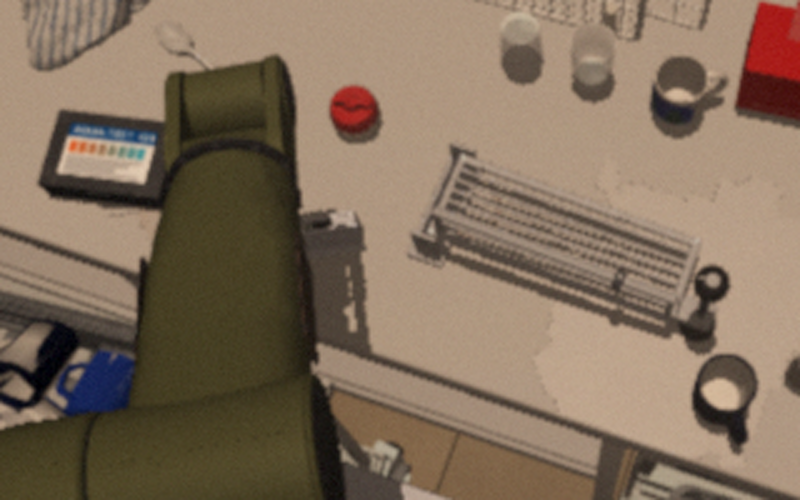

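The arm is over the level, whose end is visible at (340,225). The rail and collar at (620,280) are clear. The last reading was still settling, so I'll descend in two stages.

```bash
python3 -m crank '[[60,0,0,40,0,0,0],[60,0,0,70,0,0,0],[60,0,0,70,0,0,0],[60,0,0,70,0,0,0]]'
python3 -c "
from h import *
P=np.pi
to((396,269,47,P,0,2.068))"
```

```text
clock: 2.55
eef_pos: [398.5, 267.5, 111.2]
eef_rot: [-3.141, -0.0, 2.063]
wrist_force: [0.5, 0.1, 1.4]
finger_gap: 56.6
finger_force: 0.0
[ 2.5 -1.4 64.2] [-0.    -0.    -0.005]
```

```bash
python3 -m crank '[[60,2,-1.5,30,0,0,-0.005],[60,2,-1.5,64,0,0,-0.005],[60,2,-1.5,64,0,0,-0.005],[60,2,-1.5,64,0,0,-0.005],[15,2,-1.5,64,0,0,-0.005],[15,2,-1.5,64,0,0,-0.005],[15,2,-1.5,64,0,0,-0.005],[15,2,-1.5,64,0,0,-0.005],[15,2,-1.5,64,0,0,-0.005],[15,2,-1.5,64,0,0,-0.005]]' 25
python3 -c "
from h import *
P=np.pi
to((396,269,200,P,0,2.068))"
```

```text
clock: 3.55
eef_pos: [396.2, 268.7, 46.9]
eef_rot: [3.141, 0.0, 2.068]
wrist_force: [-1.2, -0.7, 6.1]
finger_gap: 22.5
finger_force: 25.0
[ 4.000e-01  1.000e-01 -1.531e+02] [ 0.001  0.    -0.   ]
```

```bash
cat >> h.py <<'E'
def tilted(yaw,a):
    return (Ro.from_rotvec([a,0,0])*Ro.from_euler("xyz",[np.pi,0,yaw])).as_euler("xyz")
E
python3 -m crank '[[15,0,0,-40,0,0,0],[15,0,0,-90,0,0,0],[15,0,0,-140,0,0,0],[15,0,0,-168,0,0,0],[15,0,0,-168,0,0,0]]'
python3 -c "
from h import *
P=np.pi
to((449,-10,215,*tilted(P/2-.028,.033)))"
```

```text
clock: 4.05
eef_pos: [397.0, 269.1, 217.9]
eef_rot: [3.136, -0.0, 2.068]
wrist_force: [-0.8, -0.3, -3.4]
finger_gap: 23.1
finger_force: 25.0
[-270.2  -87.4    2.4] [-0.002  0.031  0.525]
```

```bash
python3 -m crank '[[15,-40,-13,0,0,0.005,0.08],[15,-80,-26,0,0,0.01,0.16],[15,-120,-39,0,0,0.015,0.24],[15,-160,-52,0,0,0.02,0.32],[15,-200,-65,0,0,0.025,0.4],[15,-240,-78,0,0,0.031,0.47],[15,-270,-87.5,2,0,0.031,0.525],[15,-270,-87.5,2,0,0.031,0.525],[15,-270,-87.5,2,0,0.031,0.525],[15,-270,-87.5,2,0,0.031,0.525]]'
python3 - <<'E'
from h import *
for n in("top","scene"):
    p,d=optics.camera(n);np.savez(f"pics/b_{n}.npz",p=p,d=d)
    c=proj(n,(449,-30,140)).astype(int);print(n,c);crop(p,max(c[0]-80,0),max(0,c[1]-70),c[0]+80,c[1]+70,2.5 if n=="top" else 2.5,f"pics/b_{n}.png")
a=[cv2.imread(f"pics/b_{n}.png") for n in("top","scene")];cv2.imwrite("pics/b.png",np.hstack([i[:350] for i in a]))
to((449,-10,215,*tilted(np.pi/2-.028,.033)))
E
```

```text
clock: 5.05
eef_pos: [447.4, -9.7, 211.6]
eef_rot: [-3.132, -0.03, 1.544]
wrist_force: [-0.9, 0.5, -1.4]
finger_gap: 22.5
finger_force: 25.0
top [313 228]
scene [306 202]
[-0.3  1.4 -2.9] [-0.008  0.003  0.002]
```

View pics/b.png

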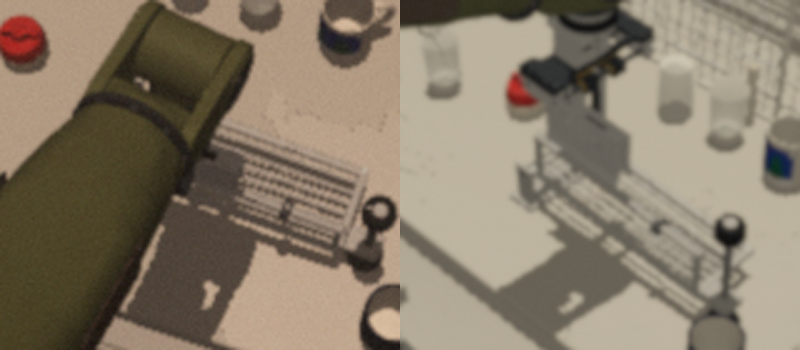

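The scene half shows the level held above the rail at (590,145), with the collar to its right at (660,228). The top half shows the collar at (287,210) and the arm clear of the knob. Next I'll lower.

```bash
python3 -m crank '[[15,0,1,15,0,0,0],[15,0,1,30,0,0,0],[15,0,1,42,0,0,0],[15,0,1,50,0,0,0],[15,0,1,55,0,0,0],[15,0,1,60,0,0,0],[15,0,1,62,0,0,0],[15,0,1,62,0,0,0]]'
python3 -c "
from h import *
to((449,-10,136,*tilted(np.pi/2-.028,.033)))"
```

```text
clock: 5.95
eef_pos: [451.2, -8.6, 151.9]
eef_rot: [3.141, -0.029, 1.543]
wrist_force: [14.6, 0.4, -0.1]
finger_gap: 22.9
finger_force: 25.0
[-1.9 -2.1 15.9] [0.001 0.004 0.001]
```

```bash
python3 -m crank '[[15,0,2,0,0,0,0],[15,0,3,0,0,0,0],[15,0,3,0,0,0,0],[15,0,3,0,0,0,0]]'
```

```text
clock: 6.35
eef_pos: [451.6, -8.6, 150.5]
eef_rot: [-3.134, -0.03, 1.543]
wrist_force: [4.5, 1.7, -1.5]
finger_gap: 22.9
finger_force: 25.0
```

```bash
python3 -m crank '[[15,0,1,4,0,0,0],[15,0,1,8,0,0,0],[15,0,1,10,0,0,0],[15,0,1,12,0,0,0],[15,0,1,12,0,0,0]]'
```

```text
clock: 6.85
eef_pos: [452.0, -8.4, 138.1]
eef_rot: [-3.133, -0.03, 1.543]
wrist_force: [-0.3, 0.4, -2.3]
finger_gap: 22.9
finger_force: 25.0
```

```bash
python3 -m crank '[[15,0,0,1,0,0,0],[15,0,0,2,0,0,0],[15,0,0,3,0,0,0],[15,0,0,3,0,0,0],[15,0,0,3,0,0,0]]'
```

```text
clock: 7.35
eef_pos: [452.3, -8.4, 135.5]
eef_rot: [-3.134, -0.03, 1.543]
wrist_force: [-0.8, -0.4, -2.4]
finger_gap: 22.5
finger_force: 25.0
```

```bash
python3 -m crank '[[15,0,0,1,0,0,0],[15,0,0,2,0,0,0],[15,0,0,2,0,0,0],[15,0,0,2,0,0,0]]'
```

```text
clock: 7.75
eef_pos: [452.4, -8.4, 133.7]
eef_rot: [-3.134, -0.03, 1.543]
wrist_force: [-0.4, -1.6, -0.1]
finger_gap: 22.9
finger_force: 25.0
```

```bash
python3 -m crank '[[15,-6,0,0,0,0,0],[15,-12,0,0,0,0,0],[15,-18,0,0,0,0,0],[15,-24,0,0,0,0,0],[15,-30,0,0,0,0,0],[15,-35,0,0,0,0,0],[15,-39,0,0,0,0,0],[15,-42,0,0,0,0,0],[15,-42,0,0,0,0,0]]'
```

```text
clock: 8.65
eef_pos: [450.9, -50.7, 132.1]
eef_rot: [-3.133, -0.029, 1.542]
wrist_force: [-0.4, -1.2, -1.8]
finger_gap: 23.0
finger_force: 25.0
```

```bash
python3 -m crank '[[15,-2,0,0.3,0,0,0],[15,-4,0,0.3,0,0,0],[15,-6,0,0.3,0,0,0],[15,-7,0,0.3,0,0,0],[15,-7,0,0.3,0,0,0]]'
```

```text
clock: 9.15
eef_pos: [450.9, -57.4, 131.7]
eef_rot: [-3.134, -0.029, 1.542]
wrist_force: [-0.9, -0.7, -1.0]
finger_gap: 22.7
finger_force: 25.0
```

```bash
python3 -m crank '[[15,-1,0,0.2,0,0,0],[15,-2,0,0.2,0,0,0],[15,-2,0,0.2,0,0,0],[15,-2,0,0.2,0,0,0]]'
```

```text
clock: 9.55
eef_pos: [450.9, -59.3, 131.5]
eef_rot: [-3.134, -0.03, 1.543]
wrist_force: [-0.1, 0.6, 1.6]
finger_gap: 23.0
finger_force: 25.0
```

```bash
python3 -m crank '[[15,-1,0,0,0,0,0],[15,-2,0,0,0,0,0],[15,-2,0,0,0,0,0],[15,-2,0,0,0,0,0]]'
```

```text
clock: 9.95
eef_pos: [450.8, -61.3, 131.4]
eef_rot: [-3.134, -0.029, 1.543]
wrist_force: [0.6, 1.2, 0.7]
finger_gap: 23.2
finger_force: 25.0
```

```bash
python3 -m crank '[[15,-1,0,0,0,0,0],[15,-2,0,0,0,0,0],[15,-2,0,0,0,0,0],[15,-2,0,0,0,0,0]]'
```

```text
clock: 10.35
eef_pos: [450.7, -62.5, 131.3]
eef_rot: [-3.134, -0.031, 1.543]
wrist_force: [1.1, 9.2, 3.2]
finger_gap: 22.8
finger_force: 25.0
```

Fy jumped to 9 N, so the level's end has reached the collar. I'll ease the push, open the fingers and rise.

```bash
python3 -m crank '[[15,0.7,0,0,0,0,0],[15,0.7,0,0,0,0,0],[40,0.7,0,0,0,0,0],[50,0.7,0,0,0,0,0],[50,0.7,0,0,0,0,0],[50,0.7,0,0,0,0,0],[50,0.7,0,-20,0,0,0],[50,0.7,0,-50,0,0,0],[50,0.7,0,-90,0,0,0],[50,0.7,0,-130,0,0,0]]'
python3 -c "
from h import *
to((454,-246,275,np.pi,0,np.pi/2-.3))"
```

```text
clock: 11.35
eef_pos: [451.3, -66.5, 262.7]
eef_rot: [-3.133, -0.03, 1.543]
wrist_force: [0.2, -0.0, 0.8]
finger_gap: 47.1
finger_force: 0.0
[-179.     7.6  -17.7] [-0.012 -0.028  0.272]
```

```bash
python3 -m crank '[[65,-50,2,-15,-0.012,-0.028,-0.1],[65,-100,4,-20,-0.012,-0.028,-0.2],[65,-140,6,-20,-0.012,-0.028,-0.3],[65,-179,10,-18,-0.012,-0.028,-0.43],[65,-179,10,-18,-0.012,-0.028,-0.43],[65,-179,10,-18,-0.012,-0.028,-0.43],[65,-179,10,-18,-0.012,-0.028,-0.43]]'
python3 - <<'E'
from h import *
for n in("top","scene"):
    p,d=optics.camera(n);np.savez(f"pics/c_{n}.npz",p=p,d=d)
    c=proj(n,(455,-100,160)).astype(int);print(n,c);crop(p,c[0]-66,c[1]-58,c[0]+67,c[1]+58,3,f"pics/c_{n}.png")
    W=cloud(n,d);k=W[(abs(W[...,0]-457)<35)&(abs(W[...,1]+246)<35)&(W[...,2]>172)&(W[...,2]<200)]
    print(len(k),np.round([k.min(0),k.max(0)],1) if len(k) else'')
a=[cv2.imread(f"pics/c_{n}.png") for n in("top","scene")];cv2.imwrite("pics/c.png",np.hstack(a))
to((457,-246,215,np.pi,0,1.977))
E
```

```text
clock: 12.05
eef_pos: [456.8, -245.3, 274.0]
eef_rot: [3.131, -0.001, 1.972]
wrist_force: [0.4, 0.1, 1.3]
finger_gap: 61.0
finger_force: 0.0
top [336 231]
10 [[ 436.4 -248.8  174.1]
 [ 444.1 -240.8  194.1]]
scene [322 207]
143 [[ 438.6 -267.2  173.2]
 [ 477.1 -225.6  196.5]]
[-0.9 -0.9 59.2] [ 0.011 -0.    -0.004]
```

View pics/c.png

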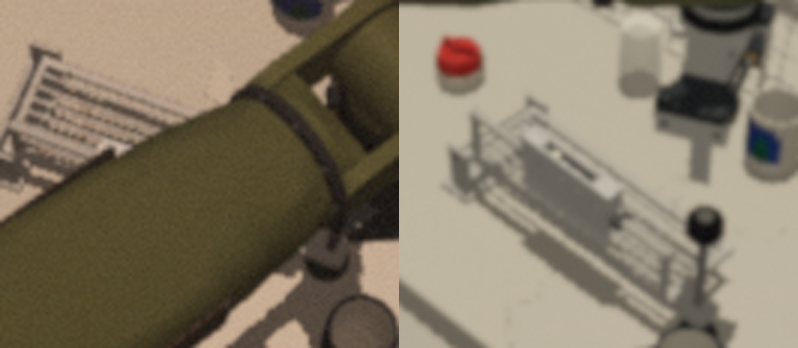

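The top half is blocked by the arm. The scene half shows the level seated on the rail with its right end at the collar, near (617,215). The bubble is toward the left end of the slot, around (553,150), and the knob is at (705,222) with the gripper above it. Next I'll descend and grip the knob.

```bash
python3 -m crank '[[65,-1,-1,30,0.011,0,-0.004],[65,-1,-1,60,0.011,0,-0.004],[65,-1,-1,90,0.011,0,-0.004],[65,-1,-1,115,0.011,0,-0.004],[65,-1,-1,115,0.011,0,-0.004],[30,-1,-1,115,0.011,0,-0.004],[30,-1,-1,115,0.011,0,-0.004],[30,-1,-1,115,0.011,0,-0.004],[30,-1,-1,115,0.011,0,-0.004],[30,-1,-1,115,0.011,0,-0.004]]' 40
cat >> h.py <<'E'
def bubble(show=None):
    """brightness profile along the level's top centre line in the scene picture, mm from middle (+y)"""
    n="scene";p,d=optics.camera(n);W=cloud(n,d)
    q=W[(abs(W[...,0]-450)<16)&(abs(W[...,1]+62)<85)&(W[...,2]>153)&(W[...,2]<185)]
    f=cv2.fitLine(q.astype(np.float32),cv2.DIST_HUBER,0,.01,.01).ravel();dr=f[:3]*np.sign(f[1])
    t=(q-f[3:])@dr;lo,hi=np.percentile(t,[.5,99.5]);c=f[3:]+dr*(lo+hi)/2
    g=p.astype(np.float32).mean(2);y=np.arange(-45,45.1,1);x=np.arange(-14,14.1,1)
    nx=np.array([dr[1],-dr[0],0]);M=np.array([[proj(n,c+dr*b+nx*a) for b in y] for a in x],np.float32)
    I=cv2.remap(g,M[...,0],M[...,1],cv2.INTER_CUBIC)
    print("centre",np.round(c,1),"len",round(hi-lo,1),"slope",round(dr[2],4))
    if show: cv2.imwrite(show,cv2.resize(np.clip(I,0,255).astype(np.uint8),None,fx=8,fy=8,interpolation=cv2.INTER_CUBIC))
    return y,x,I
E
python3 - <<'E'
from h import *
y,x,I=bubble("pics/d.png");np.save("pics/d.npy",I)
E
```

```text
clock: 13.15
eef_pos: [461.7, -245.4, 161.0]
eef_rot: [3.131, 0.004, 1.977]
wrist_force: [31.5, 13.3, -6.9]
finger_gap: 38.7
finger_force: 40.0
centre [447.9 -64.  161.3] len 142.4 slope 0.0328
```

View pics/d.png

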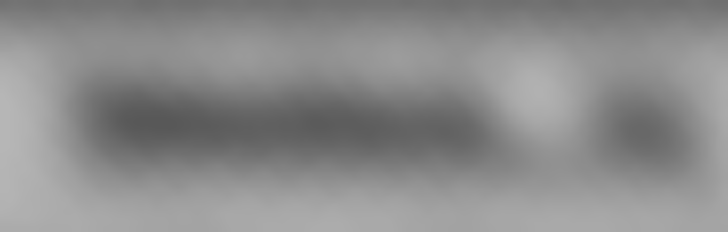

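The profile shows the slot from about 75 to 690 px. The bubble is at about 538 px, which is +22 mm, or about +19 mm after allowing for the slot's centre. The grip on the knob is off-centre, with 34 N along tool y, so I'll relieve that first.

```bash
python3 -m crank '[[30,0,1,0,0,0,0],[30,0,2,0,0,0,0],[30,0,2,0,0,0,0],[30,0,2,0,0,0,0]]'
```

```text
clock: 13.6
eef_pos: [461.9, -245.3, 161.0]
eef_rot: [3.135, 0.003, 1.977]
wrist_force: [17.6, 8.1, -1.0]
finger_gap: 38.7
finger_force: 40.0
```

```bash
python3 -m crank '[[30,0,1.3,0,0,0,0],[30,0,2.6,0,0,0,0],[30,0,2.6,0,0,0,0],[30,0,2.6,0,0,0,0]]'
```

```text
clock: 14.0
eef_pos: [462.1, -245.2, 160.9]
eef_rot: [3.14, 0.002, 1.977]
wrist_force: [-0.6, 2.0, 6.9]
finger_gap: 38.8
finger_force: 40.0
```

```bash
python3 -m crank '[[30,0,0,0,0,0,0.1],[30,0,0,0,0,0,0.2],[30,0,0,0,0,0,0.3],[30,0,0,0,0,0,0.4],[30,0,0,0,0,0,0.5],[30,0,0,0,0,0,0.6],[30,0,0,0,0,0,0.7],[30,0,0,0,0,0,0.8],[30,0,0,0,0,0,0.9],[30,0,0,0,0,0,1.0]]'
python3 -m crank '[[30,0,0,0,0,0,0],[30,0,0,0,0,0,0],[30,0,0,0,0,0,0],[30,0,0,0,0,0,0],[30,0,0,0,0,0,0],[30,0,0,0,0,0,0],[30,0,0,0,0,0,0],[30,0,0,0,0,0,0],[30,0,0,0,0,0,0],[30,0,0,0,0,0,0]]'
python3 -m crank '[[30,0,0,0,0,0,0],[30,0,0,0,0,0,0],[30,0,0,0,0,0,0],[30,0,0,0,0,0,0],[30,0,0,0,0,0,0],[30,0,0,0,0,0,0],[30,0,0,0,0,0,0]]'
python3 - <<'E'
from h import *
y,x,I=bubble("pics/e.png");np.save("pics/e.npy",I)
J=np.load("pics/d.npy")
for k in(J,I): print(np.round(k[12:20].mean(0)).astype(int).tolist())
E
```

```text
clock: 15.0
eef_pos: [459.9, -244.8, 160.8]
eef_rot: [-3.138, 0.002, 0.973]
wrist_force: [-21.6, 6.0, 17.8]
finger_gap: 39.1
finger_force: 40.0
clock: 16.0
eef_pos: [459.9, -244.8, 160.8]
eef_rot: [-3.138, 0.001, 0.976]
wrist_force: [-20.1, 6.4, 17.4]
finger_gap: 38.7
finger_force: 40.0
clock: 16.7
eef_pos: [459.9, -244.8, 160.8]
eef_rot: [-3.138, 0.001, 0.976]
wrist_force: [-20.1, 4.9, 18.0]
finger_gap: 38.9
finger_force: 40.0
centre [447.7 -60.5 164.5] len 140.4 slope 0.0264
[183, 181, 179, 176, 173, 168, 162, 154, 146, 137, 128, 120, 113, 108, 104, 101, 99, 97, 97, 97, 98, 99, 99, 100, 101, 101, 102, 103, 104, 105, 105, 105, 105, 105, 105, 105, 103, 102, 101, 101, 101, 101, 102, 102, 102, 103, 103, 105, 107, 108, 108, 109, 109, 109, 108, 108, 108, 109, 112, 117, 123, 130, 138, 145, 151, 156, 159, 161, 162, 161, 158, 154, 148, 141, 134, 128, 122, 117, 113, 111, 111, 112, 115, 119, 124, 131, 138, 146, 154, 161, 167]
[183, 182, 181, 178, 175, 170, 165, 158, 151, 142, 134, 126, 119, 112, 107, 104, 103, 102, 101, 101, 101, 100, 100, 100, 100, 100, 101, 101, 102, 103, 105, 108, 109, 110, 110, 110, 110, 109, 108, 107, 106, 107, 108, 110, 115, 120, 128, 135, 143, 150, 157, 163, 167, 170, 171, 169, 166, 161, 154, 146, 137, 129, 122, 116, 112, 108, 105, 103, 102, 102, 102, 102, 102, 102, 102, 102, 103, 104, 105, 107, 110, 113, 117, 122, 128, 135, 142, 150, 157, 164, 169]
```

Turning by 1.0 rad moved the bubble about 14 mm, as expected. Relative to the slot's middle it is now about +5 to 6 mm, so it needs about 0.4 rad more. I'll relieve the side force while turning.

```bash
python3 -m crank '[[30,-0.5,-1,-0.5,0,0,0],[30,-1,-2.5,-1,0,0,0.05],[30,-1,-2.5,-1,0,0,0.15],[30,-1,-2.5,-1,0,0,0.25],[30,-1,-2.5,-1,0,0,0.33],[30,-1,-2.5,-1,0,0,0.4],[30,-1,-2.5,-1,0,0,0.4],[30,-1,-2.5,-1,0,0,0.4],[30,-1,-2.5,-1,0,0,0.4],[30,-1,-2.5,-1,0,0,0.4]]'
python3 -m crank '[[30,0,0,0,0,0,0],[30,0,0,0,0,0,0],[30,0,0,0,0,0,0],[30,0,0,0,0,0,0],[30,0,0,0,0,0,0],[30,0,0,0,0,0,0],[30,0,0,0,0,0,0],[30,0,0,0,0,0,0],[30,0,0,0,0,0,0],[30,0,0,0,0,0,0]]'
python3 - <<'E'
from h import *
L=[]
for i in range(6):
    y,x,I=bubble();L.append(I)
I=np.mean(L,0);np.save("pics/f.npy",I)
print(np.round(I[12:20].mean(0)).astype(int).tolist())
cv2.imwrite("pics/f.png",cv2.resize(np.clip((I-90)*2,0,255).astype(np.uint8),None,fx=8,fy=8,interpolation=cv2.INTER_CUBIC))
p,d=optics.camera("scene");W=cloud("scene",d)
t=W[(abs(W[...,0]-450)<250)&(abs(W[...,1]+60)<300)&(abs(W[...,2])<12)]
A=np.c_[t[:,:2],np.ones(len(t))];s=np.linalg.lstsq(A,t[:,2],rcond=None)[0];print("table",s)
for q in(W,cloud("top",np.load("pics/top0.npz")["d"])):
    t=q[(abs(q[...,0]-450)<250)&(abs(q[...,1]+60)<300)&(abs(q[...,2])<12)]
    s=np.linalg.lstsq(np.c_[t[:,:2],np.ones(len(t))],t[:,2],rcond=None)[0];print("table",s)
E
```

```text
clock: 17.75
eef_pos: [459.0, -244.1, 160.9]
eef_rot: [-3.141, -0.001, 0.579]
wrist_force: [-2.7, 5.2, 5.6]
finger_gap: 38.9
finger_force: 40.0
clock: 18.75
eef_pos: [459.0, -244.1, 160.9]
eef_rot: [-3.141, -0.001, 0.579]
wrist_force: [-2.8, 5.7, 6.6]
finger_gap: 38.9
finger_force: 40.0
centre [447.  -59.4 165.9] len 138.0 slope 0.0089
centre [447.6 -59.9 166.1] len 139.9 slope 0.0054
centre [445.9 -59.6 165.7] len 138.5 slope 0.0079
centre [447.  -60.  165.6] len 140.2 slope 0.01
centre [446.7 -60.1 165.5] len 140.6 slope 0.0077
centre [447.  -59.8 165.6] len 141.1 slope 0.0022
[179, 178, 177, 175, 174, 172, 169, 165, 159, 153, 146, 138, 131, 124, 118, 113, 109, 106, 104, 103, 103, 103, 103, 103, 104, 105, 106, 107, 109, 111, 113, 114, 114, 115, 115, 115, 115, 115, 116, 119, 123, 128, 134, 141, 147, 153, 158, 160, 161, 161, 159, 155, 151, 146, 140, 134, 128, 122, 118, 114, 111, 109, 107, 106, 105, 104, 104, 104, 105, 105, 106, 106, 106, 106, 107, 107, 107, 108, 109, 110, 111, 113, 116, 120, 124, 129, 135, 142, 148, 154, 160]
table [1.82896103e-03 1.00641945e-04 3.36408325e-01]
table [1.82896103e-03 1.00641945e-04 3.36408325e-01]
table [-0.00107406 -0.0018798   1.04890941]
```

View pics/f.png

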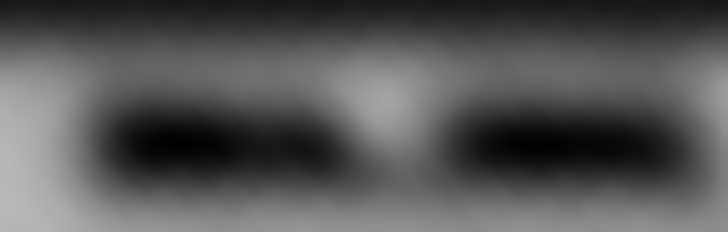

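In the averaged profile the bubble is at about 388 px and the slot is centred at about 390 px. If the bubble is recessed, though, the oblique view shifts it. I'll let go of the knob and check from the steeper top camera, using the first picture, where the level stood on the flat worktop, as the zero.

```bash
python3 -m crank '[[65,0,0,0,0,0,0],[65,0,0,0,0,0,0],[65,0,0,0,0,0,0],[65,0,0,-30,0,0,0],[65,0,0,-70,0,0,0],[65,0,0,-110,0,0,0]]'
python3 -c "
from h import *
to((330,-400,271,np.pi,0,.4),(230,-480,271,np.pi,0,.24),(458,-245,271,np.pi,0,1.2))"
```

```text
clock: 19.7
eef_pos: [458.7, -244.5, 271.3]
eef_rot: [-3.141, 0.0, 0.577]
wrist_force: [0.6, -0.2, 1.4]
finger_gap: 61.0
finger_force: 0.0
[-192.7   60.1    0.3] [-0.001  0.     0.177]
[-3.202e+02  7.260e+01  3.000e-01] [-0.001  0.001  0.337]
[-0.9  0.   0.3] [-0.001  0.    -0.623]
```

```bash
python3 -m crank '[[65,-80,30,0,0,0,0.1],[65,-190,60,0,0,0,0.18],[65,-320,73,0,0,0,0.33],[65,-320,73,0,0,0,0.33],[65,-320,73,0,0,0,0.33],[65,-320,73,0,0,0,0.33],[65,-320,73,0,0,0,0.33],[65,-320,73,0,0,0,0.33],[65,-320,73,0,0,0,0.33],[65,-320,73,0,0,0,0.33]]'
cat >> h.py <<'E'
def prof(n,p,c,dr,f):
    g=p.astype(np.float32).mean(2) if p.ndim==3 else p
    y=np.arange(-72,72.1,1);x=np.arange(-14,14.1,1);nx=np.array([dr[1],-dr[0],0])
    M=np.array([[proj(n,c+dr*b+nx*a) for b in y] for a in x],np.float32)
    I=cv2.remap(g,M[...,0],M[...,1],cv2.INTER_CUBIC)
    cv2.imwrite(f,cv2.resize(np.clip((I-40)*1.3,0,255).astype(np.uint8),None,fx=5.5,fy=5,interpolation=cv2.INTER_CUBIC));return I
E
python3 - <<'E'
from h import *
p0=np.load("pics/top0.npz")["p"]
I0=prof("top",p0,np.array([396.2,268.8,78]),np.array([-.477,.879,0]),"pics/g0.png")
F=[];D=[]
for i in range(8):
    p,d=optics.camera("top");F.append(p.astype(np.float32).mean(2));D.append(np.where(d>0,d,np.nan))
G=np.mean(F,0);d=np.nanmedian(D,0);np.savez("pics/g.npz",G=G,d=d,p=p)
I1=prof("top",G,np.array([450,-62,166]),np.array([.028,.999,0]),"pics/g1.png")
S=np.mean([optics.camera("scene")[0].astype(np.float32).mean(2) for i in range(6)],0)
I2=prof("scene",S,np.array([448,-61,165]),np.array([.028,.999,0]),"pics/g2.png")
cv2.imwrite("pics/g.png",np.vstack([cv2.imread(f"pics/g{i}.png") for i in range(3)]))
W=cloud("top",np.nan_to_num(d))
q=W[(abs(W[...,0]-450)<12)&(W[...,1]<70)&(W[...,2]>115)&(W[...,2]<150)&(W[...,1]>-205)|((abs(W[...,0]-450)<12)&(W[...,2]>115)&(W[...,2]<150)&(W[...,1]>15)&(W[...,1]<90))]
q=q[(q[:,1]<-145)|(q[:,1]>15)];f=cv2.fitLine(q.astype(np.float32),cv2.DIST_HUBER,0,.01,.01).ravel();print("rail slope",f[2]/f[1],len(q))
W0=cloud("top",np.load("pics/top0.npz")["d"])
for w in(W0,W):
    q=w[(abs(w[...,0]-450)<12)&(w[...,2]>115)&(w[...,2]<150)];q=q[((q[:,1]<-145)&(q[:,1]>-205))|((q[:,1]>15)&(q[:,1]<90))]
    A=np.c_[q[:,1],np.ones(len(q))];print("slope",np.linalg.lstsq(A,q[:,2],rcond=None)[0],len(q))
for I in(I0,I1,I2): print(np.round(I[12:18,25:121].mean(0)).astype(int).tolist())
E
```

```text
clock: 20.7
eef_pos: [231.2, -479.7, 270.0]
eef_rot: [-3.141, 0.0, 0.248]
wrist_force: [0.5, -0.5, -0.3]
finger_gap: 61.4
finger_force: 0.0
rail slope 0.0047925026 173
slope [3.82304448e-02 1.29624007e+02] 174
slope [6.25691897e-03 1.34134666e+02] 173
[160, 161, 162, 162, 159, 157, 152, 140, 124, 108, 90, 72, 60, 52, 44, 42, 43, 43, 42, 42, 43, 43, 43, 43, 43, 44, 44, 44, 44, 45, 46, 47, 49, 54, 63, 71, 76, 74, 68, 67, 69, 74, 84, 101, 118, 135, 152, 164, 168, 165, 155, 141, 123, 109, 98, 87, 76, 71, 65, 56, 50, 46, 41, 40, 40, 40, 39, 40, 40, 41, 42, 43, 43, 44, 45, 45, 45, 46, 45, 43, 42, 40, 38, 37, 40, 44, 50, 65, 88, 111, 134, 151, 158, 160, 163, 163]
[170, 171, 171, 171, 171, 172, 172, 169, 162, 148, 128, 108, 87, 68, 58, 53, 51, 52, 55, 57, 56, 55, 53, 51, 51, 53, 54, 56, 58, 57, 56, 54, 52, 51, 53, 56, 60, 65, 70, 70, 70, 66, 61, 57, 55, 54, 55, 64, 78, 94, 109, 120, 126, 131, 133, 132, 126, 116, 104, 91, 79, 68, 61, 57, 55, 53, 51, 49, 48, 48, 49, 50, 53, 55, 54, 53, 51, 49, 49, 50, 51, 53, 55, 56, 55, 54, 54, 55, 62, 79, 100, 123, 144, 158, 164, 167]
[54, 55, 56, 56, 56, 56, 56, 55, 55, 54, 54, 54, 54, 54, 54, 54, 54, 54, 54, 54, 54, 54, 55, 55, 56, 56, 56, 57, 57, 58, 58, 58, 59, 59, 60, 60, 61, 61, 62, 62, 62, 63, 63, 64, 64, 65, 65, 66, 66, 67, 67, 67, 67, 68, 68, 68, 68, 68, 68, 69, 69, 69, 69, 69, 69, 69, 69, 69, 69, 69, 69, 69, 69, 70, 70, 70, 70, 69, 69, 69, 69, 69, 69, 69, 69, 69, 69, 69, 69, 69, 69, 70, 70, 70, 70, 70]
```

View pics/g.png

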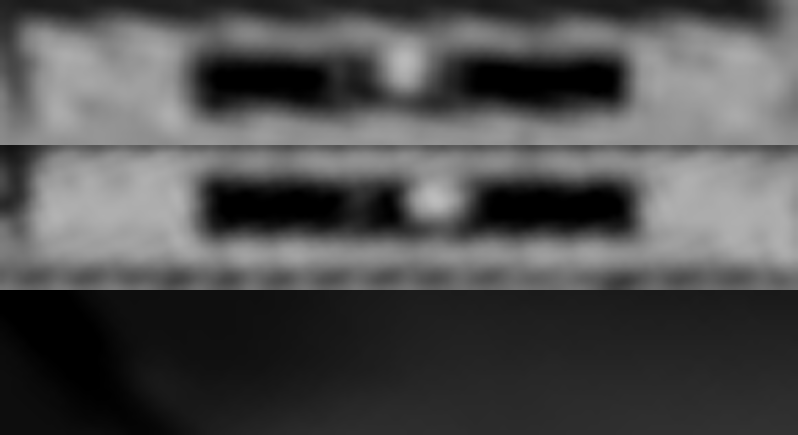

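The top view is clear. In the flat reference the bubble is 12 mm from the left line. Now it is 15 mm away and about 4 mm right of the slot's middle, and the rail slope is about 0.007. The bubble is therefore at about +4.5 mm, so I'll go back and turn the knob about 0.33 rad more.

```bash
python3 -c "
from h import *
to((330,-400,271,np.pi,0,.6),(460.5,-244.7,271,np.pi,0,1.0))"
```

```text
[116.1 -53.4  -1.1] [-0.001  0.    -0.353]
[ 280.5 -172.2   -1.1] [-0.001  0.    -0.753]
```

```bash
python3 -m crank '[[65,50,-22,-1,0,0,-0.14],[65,116,-53,-1,0,0,-0.28],[65,116,-53,-1,0,0,-0.35],[65,280,-172,-1,0,0,-0.75],[65,280,-172,-1,0,0,-0.75],[65,280,-172,-1,0,0,-0.75],[65,280,-172,-1,0,0,-0.75],[65,280,-172,-1,0,0,-0.75],[65,280,-172,-1,0,0,-0.75],[65,280,-172,-1,0,0,-0.75]]'
python3 -m crank '[[65,0,0,0,0,0,0],[65,0,0,0,0,0,0]]'
python3 -c "
from h import *
to((460.5,-244.7,160,np.pi,0,1.0))"
```

```text
clock: 22.4
eef_pos: [459.5, -245.8, 270.9]
eef_rot: [-3.141, 0.0, 0.996]
wrist_force: [0.9, 0.1, 0.5]
finger_gap: 61.1
finger_force: 0.0
clock: 22.6
eef_pos: [459.5, -245.9, 271.0]
eef_rot: [-3.141, -0.0, 0.995]
wrist_force: [-0.2, -0.0, 0.5]
finger_gap: 61.0
finger_force: 0.0
[  1.6   0.2 111. ] [-0.    -0.    -0.005]
```

```bash
python3 -m crank '[[65,1.5,0.2,40,0,0,0],[65,1.5,0.2,80,0,0,0],[65,1.5,0.2,110,0,0,0],[65,1.5,0.2,110,0,0,0],[65,1.5,0.2,110,0,0,0],[30,1.5,0.2,110,0,0,0],[30,1.5,0.2,110,0,0,0],[30,1.5,0.2,110,0,0,0],[30,1.5,0.2,110,0,0,0],[30,1.5,0.2,110,0,0,0]]' 40
```

```text
clock: 23.6
eef_pos: [460.7, -243.7, 161.9]
eef_rot: [-3.141, -0.0, 0.997]
wrist_force: [-5.8, 3.5, 8.8]
finger_gap: 38.8
finger_force: 40.0
```

```bash
python3 -m crank '[[30,0,-0.5,-0.5,0,0,0.08],[30,0,-0.5,-0.5,0,0,0.16],[30,0,-0.5,-0.5,0,0,0.24],[30,0,-0.5,-0.5,0,0,0.3],[30,0,-0.5,-0.5,0,0,0.33],[30,0,-0.5,-0.5,0,0,0.33],[30,0,-0.5,-0.5,0,0,0.33],[30,0,-0.5,-0.5,0,0,0.33]]'
python3 -m crank '[[65,0,0,0,0,0,0],[65,0,0,0,0,0,0],[65,0,0,0,0,0,0],[65,0,0,-30,0,0,0],[65,0,0,-70,0,0,0],[65,0,0,-110,0,0,0],[65,0,0,-110,0,0,0]]'
python3 -c "
from h import *
to((330,-400,271,np.pi,0,.4),(230,-480,271,np.pi,0,.25))"
```

```text
clock: 24.4
eef_pos: [460.4, -243.4, 161.9]
eef_rot: [-3.141, -0.0, 0.668]
wrist_force: [-4.6, 3.2, 5.5]
finger_gap: 39.1
finger_force: 40.0
clock: 25.1
eef_pos: [461.9, -244.4, 276.6]
eef_rot: [3.134, -0.003, 0.667]
wrist_force: [-0.0, -0.4, 0.6]
finger_gap: 61.1
finger_force: 0.0
[-199.9   40.6    5.4] [ 0.007 -0.004  0.267]
[-328.    41.6    5. ] [ 0.007 -0.004  0.417]
```

```bash
python3 -m crank '[[65,-90,25,0,0,0,0.1],[65,-200,40,0,0,0,0.27],[65,-328,42,0,0,0,0.42],[65,-328,42,0,0,0,0.42],[65,-328,42,0,0,0,0.42],[65,-328,42,0,0,0,0.42],[65,-328,42,0,0,0,0.42],[65,-328,42,0,0,0,0.42],[65,-328,42,0,0,0,0.42],[65,-328,42,0,0,0,0.42]]'
python3 - <<'E'
from h import *
F=[];D=[]
for i in range(8):
    p,d=optics.camera("top");F.append(p.astype(np.float32).mean(2));D.append(np.where(d>0,d,np.nan))
G=np.mean(F,0);d=np.nanmedian(D,0)
I1=prof("top",G,np.array([450,-62,167]),np.array([.028,.999,0]),"pics/h1.png")
w=cloud("top",np.nan_to_num(d))
q=w[(abs(w[...,0]-450)<12)&(w[...,2]>115)&(w[...,2]<150)];q=q[((q[:,1]<-145)&(q[:,1]>-205))|((q[:,1]>15)&(q[:,1]<90))]
print("slope",np.polyfit(q[:,1],q[:,2],1))
print(np.round(I1[12:18,25:121].mean(0)).astype(int).tolist())
l=w[(abs(w[...,0]-450)<14)&(w[...,1]>-145)&(w[...,1]<20)&(w[...,2]>158)&(w[...,2]<176)]
print(l.mean(0),cv2.minAreaRect(l[:,:2].astype(np.float32)),"level slope",np.polyfit(l[:,1],l[:,2],1)[0])
cv2.imwrite("pics/h2.png",cv2.resize(np.clip(p[185:265,260:400,::-1].astype(float)*1.4,0,255).astype(np.uint8),None,fx=5.5,fy=5.5,interpolation=cv2.INTER_CUBIC))
cv2.imwrite("pics/h.png",np.vstack([cv2.resize(cv2.imread("pics/h1.png"),(770,145)),cv2.imread("pics/h2.png")]))
to((330,-400,271,np.pi,0,.6),(449.5,-62,271,np.pi,0,np.pi/2-.028))
E
```

```text
clock: 26.1
eef_pos: [229.5, -478.9, 271.2]
eef_rot: [-3.141, 0.0, 0.248]
wrist_force: [0.2, -0.2, -0.1]
finger_gap: 61.0
finger_force: 0.0
slope [-9.87283428e-04  1.34995173e+02]
[173, 172, 171, 171, 170, 171, 171, 172, 171, 162, 147, 129, 107, 86, 70, 59, 53, 51, 52, 51, 50, 49, 48, 48, 49, 51, 51, 50, 49, 47, 47, 47, 47, 48, 50, 52, 52, 55, 58, 62, 66, 69, 68, 68, 78, 93, 108, 121, 130, 135, 139, 139, 134, 125, 111, 96, 81, 71, 68, 69, 69, 68, 66, 64, 60, 56, 52, 49, 47, 47, 48, 48, 50, 51, 50, 50, 49, 48, 47, 48, 49, 50, 50, 48, 46, 46, 47, 47, 52, 63, 82, 104, 127, 145, 156, 166]
[447.40832171 -55.86467655 167.41084782] ((447.73828125, -59.414947509765625), (140.1294708251953, 23.180667877197266), 89.840576171875) level slope -0.00796349125180952
[117.3 -52.2   0.4] [-0.     0.    -0.353]
[ 315.8 -350.7    0.5] [-0.    -0.    -1.296]
```

View pics/h.png

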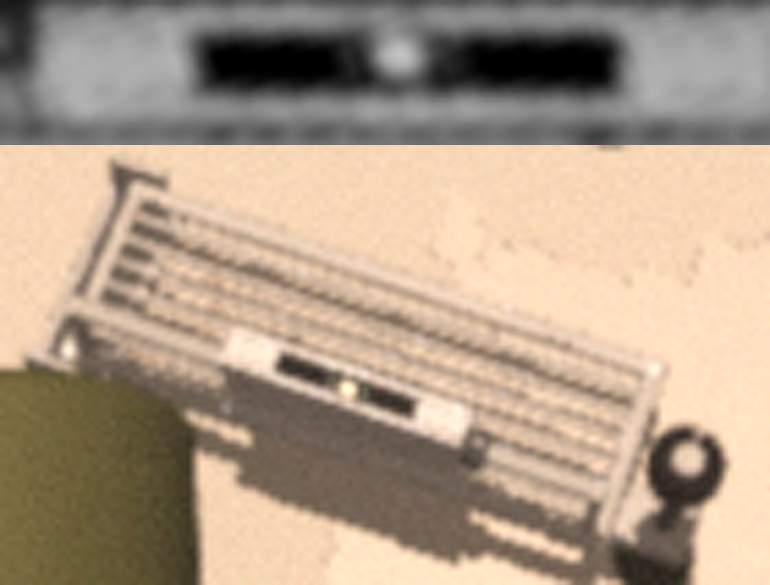

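The bubble is centred, at about 50.2 against the two lines at 41 and 60. In the picture it sits mid-slot at (347,388), and the level's end meets the collar at (475,445). Next I'll press on the top.

```bash
python3 -m crank '[[0,50,-22,0,0,0,-0.14],[0,117,-52,0,0,0,-0.28],[0,117,-52,0,0,0,-0.35],[0,316,-351,0,0,0,-1.296],[0,316,-351,0,0,0,-1.296],[0,316,-351,0,0,0,-1.296],[0,316,-351,0,0,0,-1.296],[0,316,-351,0,0,0,-1.296],[0,316,-351,0,0,0,-1.296],[0,316,-351,0,0,0,-1.296]]' 10
python3 -m crank '[[0,316,-351,0,0,0,0],[0,0,0,0,0,0,0]]' >/dev/null 2>&1 || true
python3 -c "
from h import *
print(manip.read_state()['eef_pos'])
to((450.5,-61.5,200,np.pi,0,np.pi/2-.028))"
```

```text
clock: 27.5
eef_pos: [446.7, -68.4, 271.8]
eef_rot: [3.141, -0.0, 1.548]
wrist_force: [0.9, -0.5, -1.0]
finger_gap: 0.8
finger_force: 0.0
[439.26927319 -63.35253425 272.58810702]
[ 2.  11.2 72.6] [ 0.    -0.001  0.009]
```

That second call contained a stray row, a brief excursion in free air at z = 271 that was harmless and has come back. I'll settle and then descend.

```bash
python3 -m crank '[[0,0,0,0,0,0,0],[0,0,0,0,0,0,0],[0,0,0,0,0,0,0]]'
python3 -c "
from h import *
to((450.5,-61.5,185,np.pi,0,np.pi/2-.028))"
```

```text
clock: 28.0
eef_pos: [446.3, -70.4, 271.5]
eef_rot: [-3.141, -0.001, 1.542]
wrist_force: [-0.8, -0.2, -0.2]
finger_gap: 0.3
finger_force: 0.0
[ 9.   4.  86.5] [-0.001 -0.001 -0.   ]
```

```bash
python3 -m crank '[[0,9,4,30,0,0,0],[0,9,4,60,0,0,0],[0,9,4,80,0,0,0],[0,9,4,86,0,0,0],[0,9,4,86,0,0,0],[0,9,4,86,0,0,0],[0,9,4,86,0,0,0]]'
python3 -c "
from h import *
to((450.5,-61.5,172,np.pi,0,np.pi/2-.028))"
```

```text
clock: 28.7
eef_pos: [451.1, -61.7, 186.6]
eef_rot: [3.14, -0.0, 1.543]
wrist_force: [-0.3, 0.1, -1.1]
finger_gap: 0.6
finger_force: 0.0
[ 0.2 -0.7 14.6] [ 0.001 -0.    -0.   ]
```

```bash
python3 -m crank '[[0,0,0,4,0,0,0],[0,0,0,8,0,0,0],[0,0,0,11,0,0,0],[0,0,0,13,0,0,0],[0,0,0,14,0,0,0],[0,0,0,14,0,0,0],[0,0,0,14,0,0,0]]'
```

```text
clock: 29.4
eef_pos: [450.7, -61.6, 171.5]
eef_rot: [-3.141, -0.0, 1.543]
wrist_force: [-0.7, -1.2, -0.5]
finger_gap: 0.5
finger_force: 0.0
```

```bash
python3 -m crank '[[0,0,0,1,0,0,0],[0,0,0,2,0,0,0],[0,0,0,2,0,0,0],[0,0,0,2,0,0,0]]'
```

```text
clock: 29.8
eef_pos: [451.4, -61.7, 170.4]
eef_rot: [3.14, -0.0, 1.543]
wrist_force: [1.0, 0.6, 8.4]
finger_gap: 0.4
finger_force: 4.0
```

```bash
python3 -m crank '[[0,0,0,0.2,0,0,0],[0,0,0,0.2,0,0,0],[0,0,0,0.2,0,0,0],[0,0,0,0.2,0,0,0],[0,0,0,0.2,0,0,0],[0,0,0,0.2,0,0,0],[0,0,0,0.2,0,0,0],[0,0,0,0.2,0,0,0],[0,0,0,0.2,0,0,0],[0,0,0,0.2,0,0,0]]'
python3 - <<'E'
from h import *
f=[]
for i in range(5):
    p,d=optics.camera("scene");f.append(manip.read_state()["wrist_force"])
print(np.round(np.mean(f,0),2))
c=proj("scene",(450,-100,150)).astype(int);crop(p,c[0]-80,c[1]-60,c[0]+80,c[1]+60,5,"pics/i.png")
E
```

```text
clock: 30.8
eef_pos: [451.5, -61.7, 170.4]
eef_rot: [3.139, -0.0, 1.543]
wrist_force: [0.8, 0.8, 9.7]
finger_gap: 1.0
finger_force: 4.8
[0.5  1.14 9.84]
```

View pics/i.png

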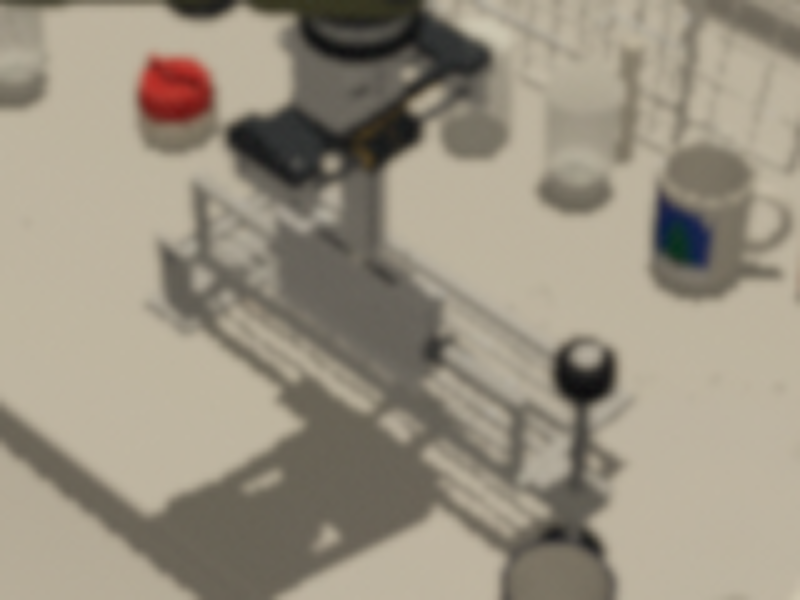

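The closed fingers at (365,250) press on the middle of the level with about 9.8 N. The level's end is at the collar, near (435,345), and nothing around it was disturbed, so I'm handing in.

```bash
python3 -c "
from cell import manip
print(manip.sign_off())"
```

```text
the job is handed in; nothing more can be done
None
```

The job is handed in at about 31 s: the level hangs on the rail against the collar and the arm is pressing on it with about 9.8 N; the bubble was centred between its lines when last seen, just before pressing (the gripper hid it after that).

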